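# Cure a rocking transformer plate with a forked shim

### The arm

A 6-joint arm with a two-finger parallel gripper is mounted at the origin on the work surface. World frame = base frame: x ahead of the robot, y to its left, z up, the work surface at z = 0. Lengths are in m, angles in rad, forces in N, time in s.
With the tool pointing down it reaches from about 0.35 to 0.775 m from the base axis. Payload 5.5 kg.
Tool frame: the origin (TCP) lies on the centre line of the jaws, within the pads' length; the fingertips stand 11 mm ahead of it and the grasp point (between the pads) lies 8 mm behind it; z points along the fingers, y is the line along which they close (so a half turn about z gives the same grasp; the last joint's range is limited). The gripper opens to 85 mm and grips with 20 to 120 N. Pads are 22 mm wide; open, the fingers measure 114 mm over their backs; the gripper's body (76 mm by 85 mm) begins 54 mm behind the grasp point. The pads swing forward as they close: fully open they stand 13 mm farther back than shut.
Start: joints at [1.036, 0.313, 0.046, 1.304, 0, 1.431], TCP at [0.221, 0.531, 0.242] pointing down, gripper open.
Joint ranges: [-2.76, 2.76], [-0.86, 1.69], [-1.03, 1.26], [-2.2, 2.34], [-1.47, 1.5], [-3.14, 3.14]. Speed limits (rad/s): [2.57, 2.57, 3.14, 3.14, 3.14, 3.14].

### API

Orientations are given as a unit quaternion [w, x, y, z].
In Python, from workcell import get_state, eyes, env gives the robot as it stands.
- The arm moves only by the shell command python3 -m inch 'ROWS' [OPENING] [FORCE]. ROWS is JSON, one flat list of numbers, 4 for each row, row after row: the shift along the tool's x, y, z in cm, then the turn about the tool's z in rad. A call has exactly 5 rows; each row shifts and turns the commanded pose from where the row before left it, along the tool's axes as they then stand; what a row does not reach is not made up. A row lasts 1/12 s, in which the tool goes at most 41.7 mm and 7.16 degrees, less where a joint would pass 70% of its speed; a pose out of reach is approached as far as the arm can. A call is refused whole if a number of a shift passes 4.17 or a number of a turn 0.125, either way. A call with a gripper value outside its range is refused whole. OPENING is the opening, from -1 (shut) to 1 (fully open), set as the call begins (- or left out, the last holds). The fingers move at their own pace and stop on an object; FORCE is the grip in N (left out, the last holds). Time passes only in rows, so rows that do not move let the fingers close, or fill a call up. It gives the time, the measured TCP pose, the force, the opening and the grip force at its end, in the units of the state.
- get_state(): the state, without advancing time (a new reading comes with each control period).
- eyes.read_camera(name): name is "scene" or "top"; returns the picture (384x512x3 uint8, red, green, blue); there is no depth.
- eyes.camera_info(name): a dict with "fovy" (degrees; the focal length in pixels is half the picture's height over the tangent of half this angle, whatever the lens; pixels are square), "cx", "cy" (the principal point, pixels), "D" ([k1, k2, p1, p2, k3] as OpenCV has them; the pictures are not rectified), "xyz" and "orientation" of the camera in the world. Camera axes: x right, y down, z forward; pixel columns grow to the right and rows downward; lengths in m; the calibration is good to about 2 mm. A picture is of the moment at which its call begins. camera_info takes no time and is no camera call.
- env.hand_in(): hands the job in; it is judged then, once.
The state is a dict: "clock": time; "joint_pos": joint angles; "qvel": joint speeds; "tau": joint torques, N m; "tcp_pos": TCP position; "orientation": TCP orientation; "wrist_force": force on the tool from outside, world axes, zero at the start; "ft_torque": the same for the moment, N m; "finger_gap": finger opening in m; "grip_force": force on a finger pad.
Only numpy, scipy, OpenCV 4.12 (cv2) and the standard library are available. Lean on these libraries where they do the work, as an engineer would, in place of code of your own. Each camera call takes 0.05 s, during which the arm holds its last target. There are 200 camera calls.

### The job

The transformer plate rocks because one of the four pillars under it is too short. Press gently on its corners in turn until you find the one that dips, slide the orange forked shim fully home around that corner's stud, between pillar and plate, and let go of it. Then press that corner again, firmly but never with more than 30 N, to prove that it no longer dips, and leave the screwdriver, reel and cup alone.

Things in the scene. Friction and masses are not known exactly. Their poses are not given: they have to be found in the camera images.
- plate: loose square aluminium plate 160 x 160 x 8 mm with a round copper and yellow transformer (74 mm across, 39 mm high) bolted on its centre; 1.0 to 1.7 kg in all. Origin: centre of its underside; z up, x and y parallel to its edges. It lies level on the pillars, underside 35 mm and top face 43 mm above the bench. A stud passes through a 9 mm hole in each corner, so it slides 1.5 mm at most
- corner_1 (a point): centre of a corner hole (and stud) of the plate, on its top face; at plate x = +65, y = +65 mm, 15 mm from two edges. Press on the bare metal 20 to 30 mm inboard of the stud, towards the middle: at the short pillar's corner the plate gives 2 to 3 mm there (4 mm at the stud) under 1 to 4 N and comes back when released; the other three do not give. Over 30 N is a fault
- corner_2 (a point): centre of a corner hole (and stud) of the plate, on its top face; at plate x = +65, y = -65 mm, 15 mm from two edges. Press on the bare metal 20 to 30 mm inboard of the stud, towards the middle: at the short pillar's corner the plate gives 2 to 3 mm there (4 mm at the stud) under 1 to 4 N and comes back when released; the other three do not give. Over 30 N is a fault
- corner_3 (a point): centre of a corner hole (and stud) of the plate, on its top face; at plate x = -65, y = -65 mm, 15 mm from two edges. Press on the bare metal 20 to 30 mm inboard of the stud, towards the middle: at the short pillar's corner the plate gives 2 to 3 mm there (4 mm at the stud) under 1 to 4 N and comes back when released; the other three do not give. Over 30 N is a fault
- corner_4 (a point): centre of a corner hole (and stud) of the plate, on its top face; at plate x = -65, y = +65 mm, 15 mm from two edges. Press on the bare metal 20 to 30 mm inboard of the stud, towards the middle: at the short pillar's corner the plate gives 2 to 3 mm there (4 mm at the stud) under 1 to 4 N and comes back when released; the other three do not give. Over 30 N is a fault
- chassis: fixed blue-painted steel floor 220 x 220 x 5 mm on the bench; origin: centre of its underside, axes as the plate's. Under the plate's four holes it carries round pillars 25 mm across (top edge bevelled 1.5 mm) with a 6 mm stud ending 53 mm above the bench. Three pillar tops are 35 mm above the bench, the fourth is at 31 mm: a 4 mm gap below the plate; which one changes. The shim can enter from any outer side
- shim: loose orange forked shim, 20 g, 4 mm thick, flat on the bench, grip up. Fork 27 mm wide, its 9 mm slot open to +x (z up); the prongs end 14 mm ahead of the origin and taper over the last 10 mm to 1.5 mm, at mid thickness. Origin: on the underside, 4 mm ahead of the slot's closed end, so fully home the stud's axis is 1 mm behind it; within 6 mm of the hole counts
- shim_grip (a point): middle of the shim's grip, an upright block 22 mm long (along shim x), 14 mm wide (along shim y) and 30 mm high from the underside up; this point is 48 mm behind the shim's origin and 20 mm above its underside
- screwdriver: bystander: screwdriver with a yellow handle lying on the bench; origin at the middle of its underside
- reel: bystander: blue solder reel 60 mm across, 40 mm high; origin at the centre of its underside
- cup: bystander: yellow cup 72 mm across, 85 mm high; origin at the centre of its underside
Mind the look-alikes: they are no part of the job. What is meant by the plate is not blue, and is the larger of those in its own colour.

How it is judged:
On the way, in this order (a step that is already met when the one before it is completed fails the run):
1. the short corner is found: pressed by the fingers, the plate tips more than 0.015 rad (contact force between the fingers and plate above 0.5 N and angle between plate's own z axis and vertical between 0.015 and 0.08 rad), for 0.1 s.
2. the shim is home under that corner and let go, the plate level ((horizontal distance between shim and corner_1 below 0.006 m or horizontal distance between shim and corner_2 below 0.006 m or horizontal distance between shim and corner_3 below 0.006 m or horizontal distance between shim and corner_4 below 0.006 m) and height (world z) of shim between 0.029 and 0.034 m and angle between shim's own z axis and vertical below 0.1 rad and angle between plate's own z axis and vertical below 0.012 rad and height (world z) of plate between 0.033 and 0.038 m and contact force between the fingers and shim below 0.1 N), for 0.2 s.
3. the shimmed corner is pressed again with more than 4 N within 45 mm of its hole and the plate stays level (contact force between the fingers and plate above 4 N and ((horizontal distance between the grasp point and corner_1 below 0.045 m and horizontal distance between shim and corner_1 below 0.006 m) or (horizontal distance between the grasp point and corner_2 below 0.045 m and horizontal distance between shim and corner_2 below 0.006 m) or (horizontal distance between the grasp point and corner_3 below 0.045 m and horizontal distance between shim and corner_3 below 0.006 m) or (horizontal distance between the grasp point and corner_4 below 0.045 m and horizontal distance between shim and corner_4 below 0.006 m)) and angle between plate's own z axis and vertical below 0.012 rad), for 0.2 s.
At the end, for the whole second after the job is handed in: the shim rests between short pillar and plate, carrying some load, its origin within 6 mm of that corner's hole seen from above and 29 to 34 mm above the bench, tilted under 0.10 rad; the plate is level within 0.012 rad, 33 to 38 mm above the bench; both at rest ((horizontal distance between shim and corner_1 below 0.006 m or horizontal distance between shim and corner_2 below 0.006 m or horizontal distance between shim and corner_3 below 0.006 m or horizontal distance between shim and corner_4 below 0.006 m) and height (world z) of shim between 0.029 and 0.034 m and angle between shim's own z axis and vertical below 0.1 rad and angle between plate's own z axis and vertical below 0.012 rad and height (world z) of plate between 0.033 and 0.038 m and linear speed of each of plate, shim below 0.02 m/s and contact force between shim and plate above 0.05 N); the robot touches nothing.
It fails at once if the robot presses the plate with more than 30 N (contact force between any of the arm, the fingers and plate above 30 N).
It fails at once if the shim is rammed against the plate with more than 30 N (contact force between shim and plate above 30 N).
It fails at once if the plate is tipped by more than 0.12 rad (angle between plate's own z axis and vertical above 0.12 rad).
It fails at once if the screwdriver, reel or cup is moved more than 20 mm (distance of any of screwdriver, reel, cup from where it was at the start of the episode above 0.02 m).
It also fails if it takes over 72 s, if anything falls off the work surface, if the arm or the gripper's body presses on something with over 40 N, if the wrist force passes 120 N, or if a joint passes its speed limit or range.

## Working session

There is one attempt and no reset: what is moved stays moved. The work goes in short steps, Python scripts to look and compute and a shell command to move; the robot and the scene stay as the last step left them, time stands still between calls to the robot, and variables do not carry over. Pictures are saved under pics/ and viewed, at most 10 in all, crops included, and the job is handed in when it is done.

```bash
ls; mkdir -p pics
cat > h.py <<'E'
import numpy as np,cv2
from scipy.spatial.transform import Rotation as R
from workcell import get_state,eyes,env
def rot(q): return R.from_quat([q[1],q[2],q[3],q[0]]).as_matrix()
def K(i):
    f=192/np.tan(np.radians(i['fovy'])/2); return np.array([[f,0,i['cx']],[0,f,i['cy']],[0,0,1.]])
def ray(n,px):
    i=eyes.camera_info(n); p=cv2.undistortPoints(np.array(px,float).reshape(-1,1,2),K(i),np.array(i['D'],float)).reshape(-1,2)
    return np.array(i['xyz']),np.c_[p,np.ones(len(p))]@rot(i['orientation']).T
def plane(n,px,z):
    o,d=ray(n,px); return (o+d*((z-o[2])/d[:,2])[:,None])[:,:2]
def proj(n,P):
    i=eyes.camera_info(n); r=rot(i['orientation']); c=(np.array(P,float).reshape(-1,3)-i['xyz'])@r
    return cv2.projectPoints(c,np.zeros(3),np.zeros(3),K(i),np.array(i['D'],float))[0].reshape(-1,2)
def snap(n,f):
    im=eyes.read_camera(n); cv2.imwrite('pics/'+f,im[:,:,::-1]); return im
E
python3 - <<'E'
from h import *
a=snap('top','t0.png');b=snap('scene','s0.png')
for n in('top','scene'):print(eyes.camera_info(n))
s=get_state();print(s)
print(rot(s['orientation']).round(3))
E
```

```text
pics
{'fovy': 50.593911090210774, 'cx': 255.5262794624805, 'cy': 183.96878169490608, 'D': array([-0.14564466,  0.        ,  0.        ,  0.        ,  0.        ]), 'xyz': array([0.31805992, 0.03830876, 1.24862278]), 'orientation': array([-0.04117498,  0.71294784, -0.6987772 ,  0.04147802])}
{'fovy': 55.11690440356755, 'cx': 255.2923272768169, 'cy': 191.70272191871734, 'D': array([-0.02637756,  0.        ,  0.        ,  0.        ,  0.        ]), 'xyz': array([0.94729986, 0.69658168, 0.79814635]), 'orientation': array([-0.12083345,  0.28854371,  0.86592646, -0.39027319])}
{'clock': 0.1, 'joint_pos': array([ 1.03640452e+00,  3.13938246e-01,  4.51133968e-02,  1.30358260e+00,
       -2.80284588e-05,  1.43121100e+00]), 'qvel': array([-0.00016484, -0.00244838,  0.00170668,  0.00087244,  0.00044293,
       -0.0037273 ]), 'tau': array([ 2.19685164e-03, -4.81723595e+01,  2.99245423e+01,  1.26804653e-02,
       -1.41008059e-04,  2.77680095e-05]), 'tcp_pos': array([0.2209542 , 0.53039649, 0.24149916]), 'orientation': array([-2.53130788e-04,  1.96123590e-01,  9.80578854e-01, -7.64888044e-04]), 'wrist_force': array([-0.2582706 , -0.1289142 ,  0.39666318]), 'ft_torque': array([-0.04687723,  0.03266712,  0.01277738]), 'grip_force': 0.0, 'finger_gap': 0.08532620176429613}
[[-0.923  0.385 -0.001]
 [ 0.385  0.923 -0.001]
 [ 0.    -0.002 -1.   ]]
```

View pics/t0.png

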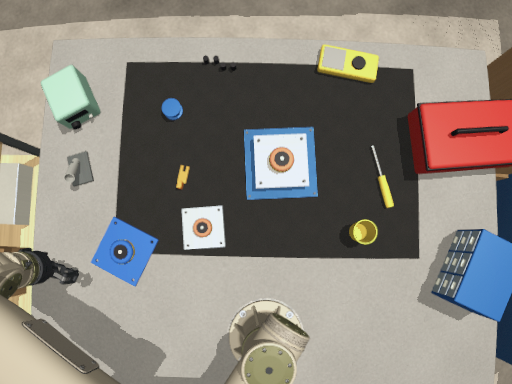

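View pics/s0.png

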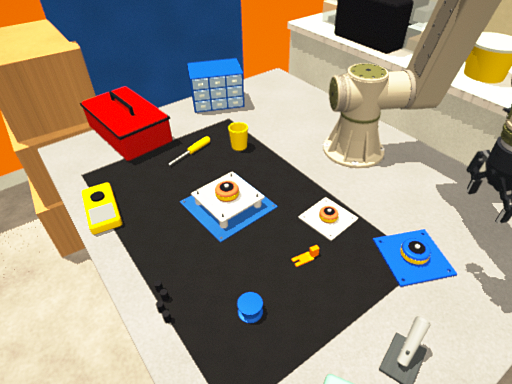

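The top view shows the plate on the blue chassis at about (281,161), the shim at (183,177) with its prongs toward the bottom of the picture, the reel at (172,109), the cup at (363,232) and the screwdriver at (383,178). The small white plate at (203,228) and the blue one at (124,251) are decoys.

Run:
```python
from h import *
a=cv2.imread('pics/t0.png');hsv=cv2.cvtColor(a,cv2.COLOR_BGR2HSV)
def big(m,box):
    x0,y0,x1,y1=box; z=np.zeros_like(m);z[y0:y1,x0:x1]=m[y0:y1,x0:x1]
    return max(cv2.findContours(z,0,cv2.CHAIN_APPROX_NONE)[0],key=cv2.contourArea)
def rect(c,z):
    p=plane('top',c[:,0,:],z).astype(np.float32); (x,y),wh,an=cv2.minAreaRect(p*1000); return np.round([x,y,*wh,an],1)
w=cv2.inRange(hsv,(0,0,170),(180,60,255))
print('plate',rect(big(w,(240,120,320,205)),.043))
print('chassis',rect(big(cv2.inRange(hsv,(95,100,60),(125,255,255)),(235,115,325,205)),.005))
c=big(cv2.inRange(hsv,(8,120,120),(28,255,255)),(165,155,205,200))
print('shim',rect(c,.004), plane('top',c[::3,0,:],.004).round(3).tolist())
for n,b,l,z in(('reel',(150,90,195,130),(95,100,60),.04),):
  print(n,rect(big(cv2.inRange(hsv,l,(125,255,255)),b),z))
print('cup',rect(big(cv2.inRange(hsv,(20,100,100),(35,255,255)),(340,215,390,250)),.06))
print('sd',rect(big(cv2.inRange(hsv,(20,100,100),(35,255,255)),(360,160,400,212)),.02))
cv2.imwrite('pics/c.png',np.hstack([cv2.resize(a[155:200,160:210],None,fx=8,fy=8),cv2.resize(cv2.imread('pics/s0.png')[235:280,280:330],None,fx=8,fy=8)]))
```

```text
plate [533.3 -35.3 162.3 160.8   3.7]
chassis [533.5 -35.6 223.  221.3   3.6]
shim [482.1 267.3  30.4  73.5  79.9] [[0.519, 0.276], [0.51, 0.275], [0.5, 0.278], [0.491, 0.281], [0.481, 0.28], [0.472, 0.283], [0.462, 0.283], [0.453, 0.286], [0.447, 0.279], [0.447, 0.27], [0.456, 0.267], [0.463, 0.261], [0.469, 0.255], [0.479, 0.255], [0.488, 0.253], [0.498, 0.25], [0.507, 0.25], [0.516, 0.251], [0.513, 0.257], [0.504, 0.259], [0.503, 0.269], [0.513, 0.266], [0.519, 0.27]]
reel [690.4 302.7  71.7  59.4  46.3]
cup [ 321.5 -282.5   73.7   82.1   27.2]
sd [ 448.5 -362.8  101.7   28.2   15.7]
```

View pics/c.png

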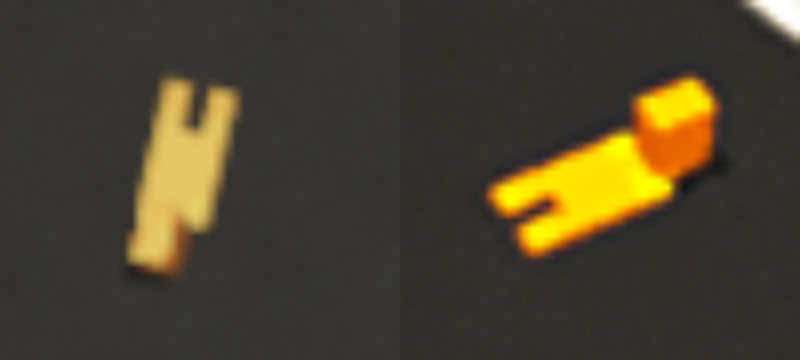

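Shim, from the crop: the slot opens toward world +x, with the prongs at the top at about (184,167) and the grip at the bottom at about (179,184). First I'll shut the fingers and line up with one plate diagonal.

```bash
cat >> h.py <<'E'
C=np.array([.5334,-.0354]);Y=np.radians(3.65)
def corner(k,r=.0919):
    a=Y+np.radians({1:45,2:-45,3:-135,4:135}[k]); return C+r*np.array([np.cos(a),np.sin(a)])
def go(x,y,z):
    s=get_state();r=rot(s['orientation']);d=r.T@(np.array([x,y,z])-s['tcp_pos'])
    print('cm',(d*100).round(2),'yawx',np.degrees(np.arctan2(r[1,0],r[0,0])).round(2),'F',s['wrist_force'].round(2),'t',round(s['clock'],2))
E
python3 -m inch '[0,0,0,0.109,0,0,0,0.109,0,0,0,0.109,0,0,0,0,0,0,0,0]' -1 30
python3 - <<'E'
from h import *
for k in(1,2,3,4): print(k,corner(k).round(4),corner(k,.066).round(4))
go(*corner(4,.066),.115)
# shim fit
a=cv2.imread('pics/t0.png');hsv=cv2.cvtColor(a,cv2.COLOR_BGR2HSV)
m=cv2.inRange(hsv,(8,120,120),(28,255,255));z=np.zeros_like(m);z[155:200,165:205]=m[155:200,165:205]
c=max(cv2.findContours(z,0,cv2.CHAIN_APPROX_NONE)[0],key=cv2.contourArea)
p=plane('top',c[:,0,:],.004)
R1=p[(p[:,0]>.472)&(p[:,0]<.514)&(p[:,1]<.257)];L=p[(p[:,0]>.472)&(p[:,0]<.514)&(p[:,1]>.271)]
for q in(R1,L):
  v=np.polyfit(q[:,0],q[:,1],1);print(len(q),np.degrees(np.arctan(v[0])),np.polyval(v,.49))
b=cv2.imread('pics/s0.png');hb=cv2.cvtColor(b,cv2.COLOR_BGR2HSV)
m=cv2.inRange(hb,(8,120,120),(32,255,255));z=np.zeros_like(m);z[235:280,280:330]=m[235:280,280:330]
c=max(cv2.findContours(z,0,cv2.CHAIN_APPROX_NONE)[0],key=cv2.contourArea)
p=plane('scene',c[:,0,:],.004);print(p[::3].round(3).tolist())
E
```

```text
clock: 0.52
tcp_pos: [0.2211, 0.5306, 0.2419]
orientation: [-0.0, 0.352, 0.936, -0.0]
wrist_force: [0.8, 0.0, 0.3]
finger_gap: 0.0256
grip_force: 0.0
1 [0.5941 0.0336] [0.577  0.0141]
2 [ 0.6024 -0.0961] [ 0.5829 -0.079 ]
3 [ 0.4727 -0.1044] [ 0.4898 -0.0849]
4 [0.4644 0.0253] [0.4839 0.0082]
cm [-54.17 -22.    12.72] yawx 138.82 F [0.8  0.05 0.34] t 0.52
16 -5.124790097989735 0.25251961107697635
13 -10.863810686683056 0.28008901220154825
[[0.432, 0.252], [0.441, 0.25], [0.45, 0.252], [0.46, 0.258], [0.468, 0.256], [0.477, 0.253], [0.488, 0.253], [0.497, 0.251], [0.506, 0.249], [0.514, 0.251], [0.515, 0.259], [0.51, 0.266], [0.519, 0.272], [0.517, 0.278], [0.508, 0.28], [0.498, 0.28], [0.489, 0.282], [0.481, 0.285], [0.472, 0.287], [0.461, 0.283], [0.45, 0.283], [0.44, 0.277], [0.433, 0.269], [0.426, 0.262], [0.43, 0.254]]
```

```bash
python3 -m inch '[-3.6,-1.46,0.85,0,-3.6,-1.46,0.85,0,-3.6,-1.46,0.85,0,-3.6,-1.46,0.85,0,-3.6,-1.46,0.85,0]' -1 >/dev/null
python3 -m inch '[-3.6,-1.46,0.85,0,-3.6,-1.46,0.85,0,-3.6,-1.46,0.85,0,-3.6,-1.46,0.85,0,-3.6,-1.46,0.85,0]' >/dev/null
python3 -m inch '[-3.6,-1.46,0.85,0,-3.6,-1.46,0.85,0,-3.6,-1.46,0.85,0,-3.6,-1.46,0.85,0,0,0,0,0]'
python3 -c "
from h import *
go(*corner(4,.066),.058);go(*corner(2,.066),.115)"
```

```text
clock: 1.77
tcp_pos: [0.4673, 0.0389, 0.1222]
orientation: [0.001, 0.355, 0.935, -0.001]
wrist_force: [1.2, -0.2, 1.1]
finger_gap: -0.0001
grip_force: 0.0
cm [-3.26 -1.19  6.43] yawx 138.41 F [ 1.18 -0.19  1.11] t 1.77
cm [-16.48  -1.14   0.76] yawx 138.41 F [ 1.18 -0.19  1.11] t 1.77
```

```bash
python3 -m inch '[-1.65,-0.6,0.7,0,-1.65,-0.6,0.7,0,0,0,2.5,0,0,0,2.3,0,0,0,0,0]' >/dev/null
python3 -m inch '[0,0,0,0,0,0,0,0,0,0,0.1,0,0,0,0.1,0,0,0,0,0]'
python3 -m inch '[0,0,0.1,0,0,0,0,0,0,0,0.1,0,0,0,0,0,0,0,0,0]'
python3 -c "
from h import *
go(*corner(4,.066),.054)"
```

```text
clock: 2.6
tcp_pos: [0.482, 0.0137, 0.0602]
orientation: [0.001, 0.353, 0.936, 0.0]
wrist_force: [-0.5, 0.5, -0.2]
finger_gap: 0.0001
grip_force: 0.0
clock: 3.02
tcp_pos: [0.4812, 0.0136, 0.0572]
orientation: [-0.0, 0.353, 0.936, 0.0]
wrist_force: [-0.3, -0.0, 1.6]
finger_gap: 0.0003
grip_force: 0.0
cm [-0.55 -0.23  0.32] yawx 138.64 F [-0.3  -0.05  1.55] t 3.02
```

```bash
python3 -m inch '[-0.5,-0.2,0,0,0,0,0.1,0,0,0,0.1,0,0,0,0,0,0,0,0,0]'
for i in 1 2 ; do python3 -m inch '[0,0,0.1,0,0,0,0,0,0,0,0,0,0,0,0,0,0,0,0,0]' | egrep 'tcp|wrist'; done
```

```text
clock: 3.43
tcp_pos: [0.4835, 0.0087, 0.0551]
orientation: [-0.0, 0.353, 0.936, 0.0]
wrist_force: [0.6, -0.3, 0.2]
finger_gap: 0.0005
grip_force: 0.0
tcp_pos: [0.4837, 0.0088, 0.0543]
wrist_force: [-0.0, -0.6, 0.8]
tcp_pos: [0.4838, 0.0088, 0.0534]
wrist_force: [0.7, -0.1, 1.7]
```

```bash
for i in 1 2 ; do python3 -m inch '[0,0,0.08,0,0,0,0,0,0,0,0,0,0,0,0,0,0,0,0,0]' | egrep 'tcp|wrist'; done
```

```text
tcp_pos: [0.4838, 0.0089, 0.0525]
wrist_force: [-0.6, 1.5, 3.0]
tcp_pos: [0.4837, 0.0089, 0.0518]
wrist_force: [0.0, 2.5, 4.9]
```

```bash
for i in 1 2 ; do python3 -m inch '[0,0,0.08,0,0,0,0,0,0,0,0,0,0,0,0,0,0,0,0,0]' | egrep 'tcp|wrist'; done; python3 -c "
from h import *
import cv2
a=cv2.imread('pics/s0.png');b=snap('scene','s1.png')[:,:,::-1]
f=lambda i:cv2.resize(i[160:245,170:290],None,fx=6,fy=6,interpolation=cv2.INTER_CUBIC)[:300*2,:]
g=np.vstack([cv2.resize(i[165:245,175:285],(800,300),interpolation=cv2.INTER_CUBIC) for i in(a,b)]);cv2.imwrite('pics/cmp.png',g)"
```

```text
tcp_pos: [0.4837, 0.0089, 0.0516]
wrist_force: [-3.0, 2.2, 11.4]
tcp_pos: [0.4838, 0.0089, 0.0515]
wrist_force: [-6.1, 2.4, 17.5]
```

View pics/cmp.png

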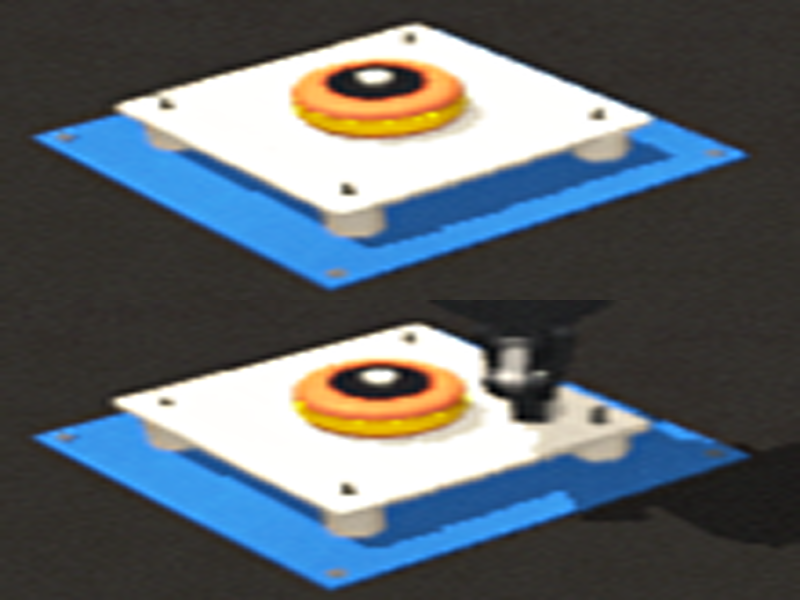

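The finger gave 2.4 mm under less than 5 N and then met a hard stop. In the crop the right-hand corner (650,122) dips about 3 px, while the opposite one at (115,105) rises. So the short corner is corner 4, at world (0.464, 0.025). Next is the shim.

```bash
python3 -m inch '[0,0,-2,0,0,0,-4,0,0,0,-1,-0.12,0,0,0,-0.12,0,0,0,-0.12]' 1 30
python3 -m inch '[0,0,0,-0.12,0,0,0,-0.1,0,0,0,0,0,0,0,0,0,0,0,0]' 
python3 -c "
from h import *
go(.456,.271,.08)"
```

```text
clock: 6.4
tcp_pos: [0.4847, 0.0082, 0.1211]
orientation: [0.001, 0.177, 0.984, -0.0]
wrist_force: [-0.2, -0.1, -0.6]
finger_gap: 0.0602
grip_force: 0.0
clock: 6.82
tcp_pos: [0.4836, 0.0086, 0.1198]
orientation: [-0.0, 0.072, 0.997, -0.0]
wrist_force: [0.6, 0.8, 0.3]
finger_gap: 0.0855
grip_force: 0.0
cm [ 6.51 25.57  3.98] yawx 171.72 F [0.62 0.78 0.33] t 6.82
```

```bash
python3 -m inch '[0.93,3.65,0.57,0,0.93,3.65,0.57,0,0.93,3.65,0.57,0,0.93,3.65,0.57,0,0.93,3.65,0.57,0]' >/dev/null
python3 -m inch '[0.93,3.65,0.57,0,0.93,3.67,0.56,0,0,0,0,0,0,0,0,0,0,0,0,0]' 
python3 -c "
from h import *
go(.456,.271,.018);snap('scene','s2.png')
s=cv2.imread('pics/s2.png');cv2.imwrite('pics/s2c.png',cv2.resize(s[200:300,250:370],(720,600)))"
```

```text
clock: 7.65
tcp_pos: [0.4551, 0.2709, 0.08]
orientation: [-0.0, 0.071, 0.997, -0.0]
wrist_force: [0.7, -0.6, -0.3]
finger_gap: 0.0854
grip_force: 0.0
cm [-0.09  0.03  6.2 ] yawx 171.87 F [ 0.68 -0.56 -0.34] t 7.65
```

View pics/s2c.png

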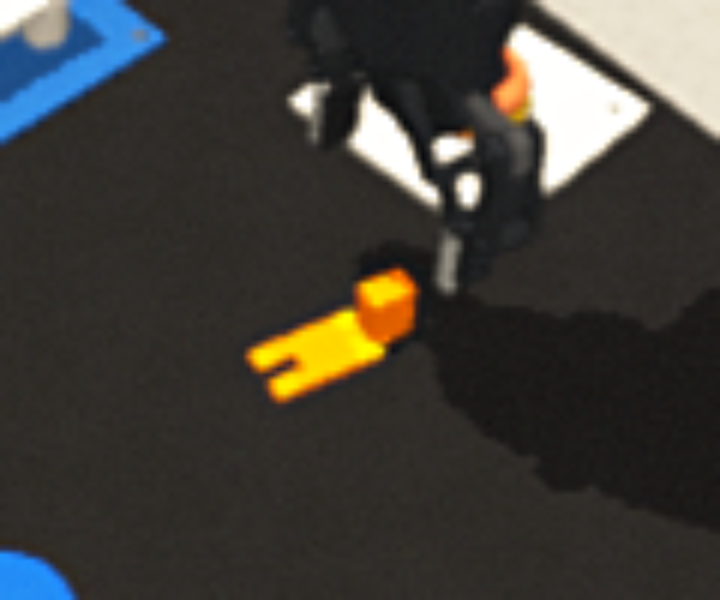

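The open fingers straddle the grip at about (387,300) in the crop, clear of the decoy plate at (590,110). Going down to close on it.

```bash
python3 -m inch '[-0.05,0,3.0,0,0,0,3.0,0,0,0,0.2,0,0,0,0,0,0,0,0,0]' >/dev/null
python3 -m inch '[0,0,0,0,0,0,0,0,0,0,0,0,0,0,0,0,0,0,0,0]' -1 40 >/dev/null
python3 -m inch '[0,0,0,0,0,0,0,0,0,0,0,0,0,0,0,0,0,0,0,0]'
```

```text
clock: 8.95
tcp_pos: [0.4561, 0.2712, 0.0187]
orientation: [0.0, 0.071, 0.997, 0.0]
wrist_force: [-0.4, -0.5, 5.4]
finger_gap: 0.013
grip_force: 40.3
```

```bash
python3 -m inch '[0,0,-2,0,0,0,-3,0,0,0,-1,0.124,0,0,0,0.124,0,0,0,0.124]' >/dev/null
python3 -m inch '[0,0,0,0.124,0,0,0,0.124,0,0,0,0.124,0,0,0,0.124,0,0,0,0.124]' >/dev/null
python3 -m inch '[0,0,0,0.124,0,0,0,0.124,0,0,0,0.124,0,0,0,0,0,0,0,0]'
python3 -c "
from h import *
go(.4585,.130,.055)"
```

```text
clock: 10.2
tcp_pos: [0.4557, 0.2709, 0.078]
orientation: [-0.0, 0.682, 0.731, -0.0]
wrist_force: [0.8, -0.5, -0.4]
finger_gap: 0.0131
grip_force: 39.6
cm [-14.08  -0.68   2.3 ] yawx 93.92 F [ 0.8  -0.47 -0.38] t 10.2
```

```bash
python3 -m inch '[-3.5,-0.15,0.4,0,-3.5,-0.15,0.4,0,-3.5,-0.15,0.4,0,-3.5,-0.15,0.6,0,0,0,0,0.005]' >/dev/null
python3 -m inch '[0,0,0,0,0,0,0,0,0,0,0,0,0,0,0,0,0,0,0,0]'
python3 -c "
from h import *
go(.4585,.117,.050)
a=snap('scene','s3.png')[:,:,::-1];b=snap('top','t3.png')[:,:,::-1]
cv2.imwrite('pics/c3.png',np.hstack([cv2.resize(a[185:265,215:295],(400,400),interpolation=cv2.INTER_CUBIC),cv2.resize(b[130:210,200:280],(400,400),interpolation=cv2.INTER_CUBIC)]))"
```

```text
clock: 11.03
tcp_pos: [0.4591, 0.132, 0.0604]
orientation: [0.0, 0.685, 0.729, 0.0]
wrist_force: [-0.4, -0.0, -0.4]
finger_gap: 0.0134
grip_force: 39.6
cm [-1.49 -0.15  1.04] yawx 93.58 F [-0.39 -0.01 -0.43] t 11.03
```

View pics/c3.png

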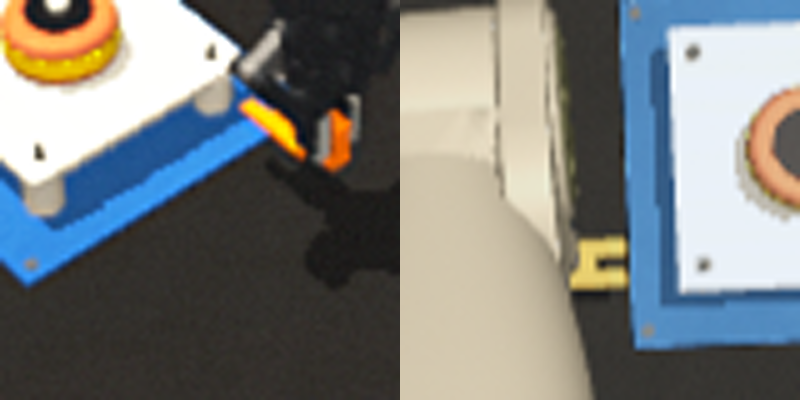

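In the top half of the crop (right), the fork points at corner 4, its prong tips at about (627,238–290) and the stud at (704,264). I'll measure the lateral offset by mask.

Run:
```python
from h import *
b=cv2.imread('pics/t3.png');hsv=cv2.cvtColor(b,cv2.COLOR_BGR2HSV)
m=cv2.inRange(hsv,(12,90,110),(32,255,255));
m[:, :236]=0;m[:,250:]=0;m[:172]=0;m[194:]=0
y,x=np.nonzero(m); zt=.0604-.0187+.004
# sub-pixel lateral: weighted by column, outer edges from saturation profile
S=hsv[:,:,1].astype(float)
for c in range(238,246):
    r=np.nonzero(m[:,c])[0]; print(c,r.min(),r.max(),plane('top',[[c,(r.min()+r.max())/2]],zt).round(4)[0], len(r))
print('tip',plane('top',[[x.max()+.5,182.8]],zt).round(4))
g=cv2.cvtColor(b,cv2.COLOR_BGR2GRAY).astype(float)
p=200-g[179:187,257:265];p[p<0]=0;yy,xx=np.mgrid[179:187,257:265]
q=[(p*xx).sum()/p.sum(),(p*yy).sum()/p.sum()]
print(q,plane('top',[q],.048).round(4),corner(4).round(4)); print(g[179:187,257:265].astype(int))
```

```text
238 178 187 [0.4627 0.0916] 10
239 178 187 [0.4628 0.0886] 10
240 178 187 [0.4629 0.0856] 8
241 177 187 [0.4644 0.0827] 10
242 177 187 [0.4645 0.0797] 10
243 177 187 [0.4646 0.0767] 10
244 177 187 [0.4646 0.0737] 10
245 179 186 [0.4632 0.0707] 3
tip [[0.4623 0.0692]]
[np.float64(260.3307392996109), np.float64(182.59143968871595)] [[0.4635 0.025 ]] [0.4644 0.0253]
[[240 240 240 240 240 240 240 240]
 [240 240 240 236 236 240 240 240]
 [240 240 218 201 206 234 240 240]
 [240 237 202 141 152 216 239 240]
 [240 238 190 109 153 218 239 240]
 [240 240 214 198 216 235 240 240]
 [240 240 240 237 240 240 240 240]
 [240 240 240 240 240 240 240 240]]
```

```bash
python3 -m inch '[0,-0.26,0.5,0,0,0,0.5,0,-1.2,0,0,0,-1.2,0,0,0,0,0,0,0]' >/dev/null
python3 -m inch '[0,0,0,0,0,0,0,0,0,0,0,0,0,0,0,0,0,0,0,0]'
python3 - <<'E'
from h import *
b=snap('top','t4.png')[:,:,::-1]
hsv=cv2.cvtColor(b,cv2.COLOR_BGR2HSV)
m=cv2.inRange(hsv,(12,90,90),(32,255,255));m[:, :236]=0;m[:,258:]=0;m[:172]=0;m[194:]=0
s=get_state();zt=s['tcp_pos'][2]-.0187+.004
for c in range(238,258):
    r=np.nonzero(m[:,c])[0]
    if len(r):print(c,r.min(),r.max(),plane('top',[[c,(r.min()+r.max())/2]],zt).round(4)[0], len(r))
go(.4614,.0722,.05)
i=cv2.resize(b[165:200,225:275],(800,560),interpolation=cv2.INTER_CUBIC);cv2.imwrite('pics/c4.png',i)
E
```

```text
clock: 11.97
tcp_pos: [0.4578, 0.1072, 0.0503]
orientation: [-0.0, 0.685, 0.728, 0.0]
wrist_force: [-0.6, 0.4, -0.4]
finger_gap: 0.0129
grip_force: 39.6
245 186 188 [0.4508 0.0706] 3
246 180 187 [0.4614 0.0679] 8
247 180 187 [0.4615 0.0649] 7
248 180 187 [0.4615 0.0619] 4
249 180 187 [0.4616 0.0589] 5
250 180 187 [0.4617 0.0559] 4
251 180 187 [0.4617 0.0529] 4
252 179 187 [0.4633 0.0499] 6
253 186 187 [0.4528 0.0467] 2
cm [-3.51  0.14  0.03] yawx 93.47 F [ 0.08 -0.    0.01] t 12.02
```

View pics/c4.png

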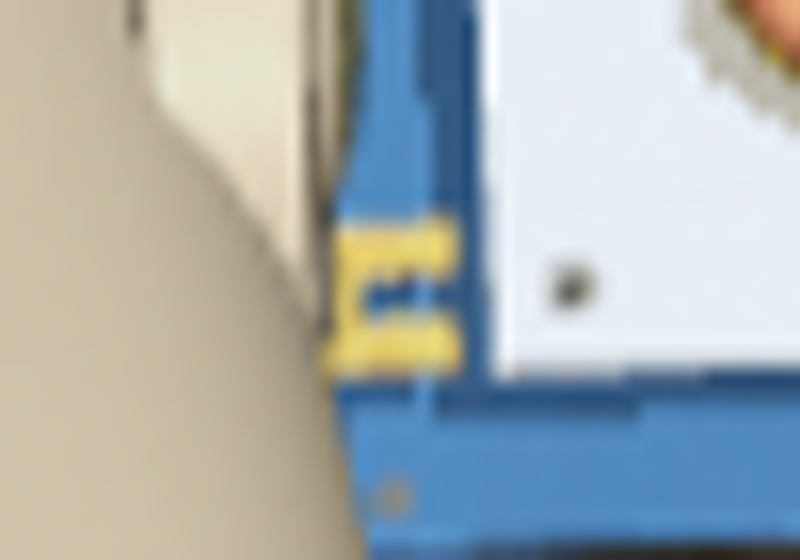

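The slot centre is at about (400,296) in the crop, the plate edge slopes about −0.05, and the stud is at (572,287). That is in line to within 1 mm, so I'll insert.

```bash
python3 -m inch '[-0.4,0.07,0.02,0,-0.4,0,0,0,-0.3,0,0,0,0,0,0,0,0,0,0,0]' | egrep 'tcp|wrist'
python3 -m inch '[-0.3,0,0,0,-0.3,0,0,0,0,0,0,0,0,0,0,0,0,0,0,0]' | egrep 'tcp|wrist'
```

```text
tcp_pos: [0.4592, 0.0956, 0.0501]
wrist_force: [0.4, -0.2, -0.9]
tcp_pos: [0.4594, 0.0896, 0.0499]
wrist_force: [0.7, -1.5, -2.1]
```

```bash
python3 -m inch '[-0.2,0,0,0,-0.2,0,0,0,0,0,0,0,0,0,0,0,0,0,0,0]' | egrep 'tcp|wrist'
python3 -m inch '[-0.2,0,0,0,-0.2,0,0,0,0,0,0,0,0,0,0,0,0,0,0,0]' | egrep 'tcp|wrist'
```

```text
tcp_pos: [0.4596, 0.0859, 0.05]
wrist_force: [0.4, 0.3, -3.1]
tcp_pos: [0.4599, 0.0819, 0.05]
wrist_force: [0.1, 0.8, -3.6]
```

```bash
python3 -m inch '[-0.2,0,0,0,-0.2,0,0,0,-0.2,0,0,0,0,0,0,0,0,0,0,0]' | egrep 'tcp|wrist'
python3 -m inch '[-0.15,0,0,0,0,0,0,0,-0.1,0,0,0,0,0,0,0,0,0,0,0]' | egrep 'tcp|wrist'
```

```text
tcp_pos: [0.4603, 0.0761, 0.05]
wrist_force: [0.1, 4.1, -3.8]
tcp_pos: [0.4603, 0.0736, 0.05]
wrist_force: [-0.8, 4.5, -4.7]
```

```bash
python3 -m inch '[-0.1,0,0,0,0,0,0,0,0,0,0,0,0,0,0,0,0,0,0,0]' | egrep 'tcp|wrist'
python3 -m inch '[-0.07,0,0,0,0,0,0,0,0,0,0,0,0,0,0,0,0,0,0,0]' | egrep 'tcp|wrist'
```

```text
tcp_pos: [0.4603, 0.0727, 0.05]
wrist_force: [-0.6, 5.1, -4.3]
tcp_pos: [0.4604, 0.0721, 0.05]
wrist_force: [-1.2, 5.8, -3.3]
```

```bash
python3 -m inch '[-0.1,0,0,0,0,0,0,0,0,0,0,0,0,0,0,0,0,0,0,0]' | egrep 'tcp|wrist'
python3 -c "
from h import *
b=snap('top','t5.png')[:,:,::-1];a=snap('scene','s5.png')[:,:,::-1]
cv2.imwrite('pics/c5.png',np.hstack([cv2.resize(a[185:265,215:295],(400,400),interpolation=cv2.INTER_CUBIC),cv2.resize(b[165:200,235:270],(400,400),interpolation=cv2.INTER_CUBIC)]))"
```

```text
tcp_pos: [0.4604, 0.0713, 0.05]
wrist_force: [-1.0, 6.1, -3.7]
```

View pics/c5.png

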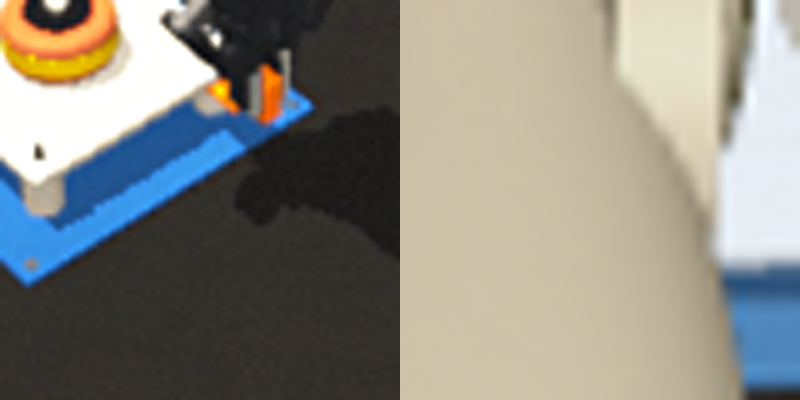

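The shim is in the gap with its orange fork under the plate at about (215,95). I can't feel the stud stop yet, so I'll press on a little.

```bash
for i in 1 2; do python3 -m inch '[-0.1,0,0,0,0,0,0,0,0,0,0,0,0,0,0,0,0,0,0,0]' | egrep 'tcp|wrist';done
```

```text
tcp_pos: [0.4605, 0.0706, 0.0501]
wrist_force: [-0.1, 7.7, -4.2]
tcp_pos: [0.4605, 0.0705, 0.0501]
wrist_force: [-1.4, 10.9, -2.0]
```

Home: it hit a hard stop at y = 0.0705. I'll relax the push, let go and lift off.

```bash
python3 -m inch '[0.1,0,0.02,0,0,0,0,0,0,0,0,0,0,0,0,0,0,0,0,0]' | egrep 'tcp|wrist'
python3 -m inch '[0,0,0,0,0,0,0,0,0,0,0,0,0,0,0,0,0,0,0,0]' 1 > /dev/null
python3 -m inch '[0,0,0,0,0,0,0,0,0,0,-2,0,0,0,-4,0,0,0,-2,0]'
python3 -c "
from h import *
a=snap('scene','s6.png')[:,:,::-1];b=snap('top','t6.png')[:,:,::-1]
cv2.imwrite('pics/c6.png',np.hstack([cv2.resize(a[165:245,200:280],(400,400),interpolation=cv2.INTER_CUBIC),cv2.resize(b[165:200,235:270],(400,400),interpolation=cv2.INTER_CUBIC)]))
go(*corner(4,.062),.115)"
```

```text
tcp_pos: [0.4605, 0.0706, 0.05]
wrist_force: [-1.6, 7.1, -1.7]
clock: 17.95
tcp_pos: [0.4614, 0.0696, 0.1325]
orientation: [0.001, 0.686, 0.728, 0.0]
wrist_force: [0.7, 0.8, -0.5]
finger_gap: 0.0855
grip_force: 0.0
cm [-6.53  1.91  1.89] yawx 93.44 F [ 0.89 -0.13  0.35] t 18.05
```

View pics/c6.png

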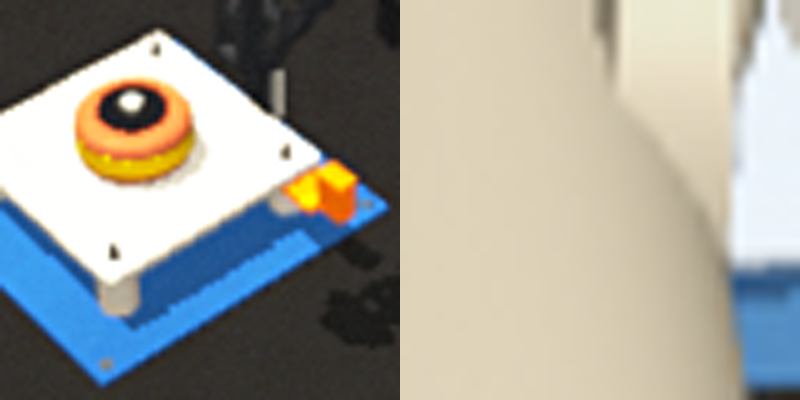

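The shim stands level under the corner, grip upright at about (335,190), and the fingers are clear. Next I'll shut the fingers, turn and press the corner again.

```bash
python3 -m inch '[0,0,0,-0.113,0,0,0,-0.113,0,0,0,-0.113,0,0,0,-0.113,0,0,0,-0.113]' -1 30 >/dev/null
python3 -m inch '[0,0,0,-0.113,0,0,0,-0.113,0,0,0,0,0,0,0,0,0,0,0,0]'
python3 -c "
from h import *
go(*corner(4,.065),.057)"
```

```text
clock: 18.88
tcp_pos: [0.4604, 0.0697, 0.1294]
orientation: [-0.0, 0.353, 0.935, -0.0]
wrist_force: [-0.0, -0.9, -0.4]
finger_gap: -0.0004
grip_force: 0.0
cm [-5.93 -3.06  7.23] yawx 138.6 F [-0.03 -0.88 -0.36] t 18.88
```

```bash
python3 -m inch '[-3,-1.53,0,0,-2.93,-1.53,0,0,0,0,3.5,0,0,0,3.2,0,0,0,0,0]' >/dev/null
python3 -m inch '[0,0,0,0,0,0,0,0,0,0,0.2,0,0,0,0.2,0,0,0,0,0]'
python3 -m inch '[0,0,0.1,0,0,0,0,0,0,0,0,0,0,0,0,0,0,0,0,0]'|egrep 'tcp|wrist'
```

```text
clock: 19.72
tcp_pos: [0.486, 0.0078, 0.0599]
orientation: [0.001, 0.352, 0.936, 0.0]
wrist_force: [-0.4, 0.1, -0.1]
finger_gap: -0.0003
grip_force: 0.0
tcp_pos: [0.4852, 0.0077, 0.0579]
wrist_force: [-0.1, 0.5, 0.1]
```

```bash
python3 -m inch '[0,0,0.15,0,0,0,0.1,0,0,0,0,0,0,0,0,0,0,0,0,0]'|egrep 'tcp|wrist'
for i in 1 2; do python3 -m inch '[0,0,0.08,0,0,0,0,0,0,0,0,0,0,0,0,0,0,0,0,0]'|egrep 'tcp|wrist';done
```

```text
tcp_pos: [0.4851, 0.0076, 0.0553]
wrist_force: [-0.2, 0.6, -0.2]
tcp_pos: [0.4852, 0.0076, 0.0546]
wrist_force: [0.2, 0.0, -0.1]
tcp_pos: [0.4854, 0.0076, 0.054]
wrist_force: [-0.7, -0.3, 4.4]
```

```bash
for i in 1 2; do python3 -m inch '[0,0,0.06,0,0,0,0,0,0,0,0,0,0,0,0,0,0,0,0,0]'|egrep 'tcp|wrist';done
```

```text
tcp_pos: [0.4854, 0.0076, 0.054]
wrist_force: [-3.5, 1.0, 10.3]
tcp_pos: [0.4854, 0.0076, 0.054]
wrist_force: [-5.6, 1.1, 14.7]
```

It doesn't give at all under about 15 N. I'll hold a moment, retract and check.

```bash
python3 -m inch '[0,0,0,0,0,0,0,0,0,0,0,0,0,0,0,0,0,0,0,0]'|egrep 'tcp|wrist'
python3 -m inch '[0,0,-1,0,0,0,-3,0,0,0,-4,0,0,0,-4,0,0,0,0,0]' >/dev/null
python3 -m inch '[0,0,0,0,0,0,0,0,0,0,0,0,0,0,0,0,0,0,0,0]'
python3 -c "
from h import *
a=snap('scene','s7.png')[:,:,::-1]
cv2.imwrite('pics/c7.png',cv2.resize(a[155:255,170:290],(720,600),interpolation=cv2.INTER_CUBIC))"
```

```text
tcp_pos: [0.4854, 0.0076, 0.054]
wrist_force: [-5.2, 1.0, 14.9]
clock: 23.47
tcp_pos: [0.4842, 0.0078, 0.1712]
orientation: [-0.001, 0.352, 0.936, -0.0]
wrist_force: [-0.4, 0.5, -0.1]
finger_gap: 0.0001
grip_force: 0.0
```

View pics/c7.png

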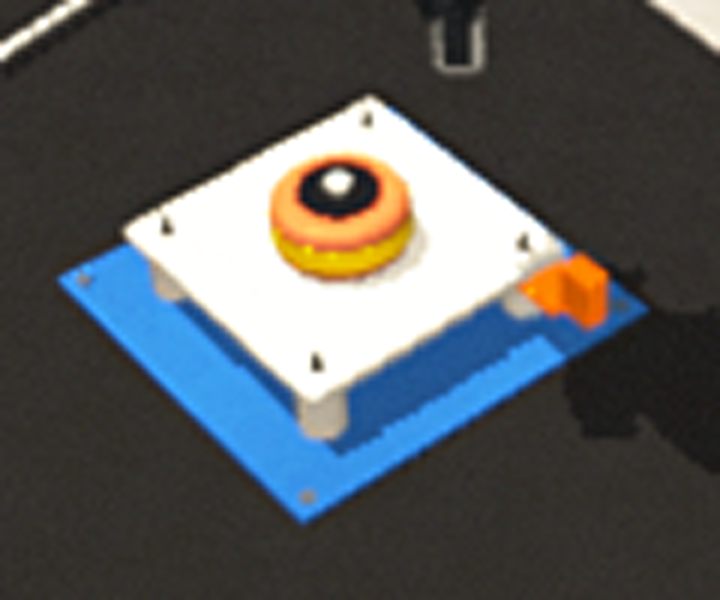

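The plate is level, the shim is seated at about (565,285), and the gripper is clear above. Handing in.

```bash
python3 -c "
from workcell import env
print(env.hand_in())"
```

```text
the job is handed in; nothing more can be done
None
```

The short pillar was under the corner nearest the robot on its left, which I labelled corner 4; the shim is fully home there and released, the corner held firm under about 15 N, the screwdriver, reel and cup were left alone, and the job is handed in (no verdict was returned).

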